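Swap the plug of a slanted vessel port for the temperature probe

ROBOT

A 6-joint arm with a two-finger parallel gripper is mounted at the origin on the work surface. World frame = base frame: x ahead of the robot, y to its left, z up, the work surface at z = 0. Lengths are in m, angles in rad, forces in N, time in s.
With the tool pointing down it reaches from about 0.3 to 0.825 m from the base axis. Payload 5.4 kg.
Tool frame: the origin (TCP) lies on the centre line of the jaws, within the pads' length; the fingertips stand 14 mm ahead of it and the grasp point (between the pads) lies 5 mm behind it; z points along the fingers, y is the line along which they close (so a half turn about z gives the same grasp; the last joint's range is limited). The gripper opens to 92 mm and grips with 3 to 60 N. Pads are 20 mm wide; open, the fingers measure 128 mm over their backs; the gripper's body (75 mm by 189 mm) begins 69 mm behind the grasp point.
Start: joints at [1.022, 0.158, 1.597, -0, 1.386, -0.21], TCP at [0.191, 0.542, 0.229] pointing down, gripper open.
Joint ranges: [-2.91, 2.91], [-0.94, 2.29], [0.18, 2.7], [-1.29, 4.43], [0.17, 2.64], [-3, 3]. Speed limits (rad/s): [2.57, 2.57, 3.14, 3.14, 3.14, 3.14].

INTERFACE

Orientations are given as a rotation vector (axis times angle).
In Python, from plant import telemetry, imaging, env gives the robot as it stands.
- The arm moves only by the tool apply_moves, never from a script. Its argument "commands" is a list that holds one entry, the list of rows, each a list of 5 numbers: the shift along the world's x, y, z in units of 30 mm (1.0 is 30 mm), then the turn about the world's z in units of 8 degrees (1.0 is 8 degrees), then the gripper's target within -1 to 1 (fully open at 1, half-way at 0, shut at -1). A call has 1 to 5 rows; each row is the pose to reach, as a shift and turn from the pose commanded when the call began; what a row does not reach only later rows make up. A row lasts 1/10 s, in which the tool goes at most 50 mm and 8.59 degrees, less where a joint would pass 70% of its speed; a pose out of reach is approached as far as the arm can. A call with a gripper value outside its range is refused whole. The fingers move at their own pace and stop on an object; "newtons" is the grip in N (left out, the last holds). Time passes only in rows, so rows that repeat a pose let the fingers close. It gives the time, the measured TCP pose, the force, the opening and the grip force at its end, in the units of the state.
- telemetry.get_obs(): the state, without advancing time (a new reading comes with each control period).
- imaging.read_camera(name): name is "side" or "top"; returns the picture (480x640x3 uint8, red, green, blue); there is no depth.
- imaging.camera_model(name): a dict with "vfov" (degrees; the focal length in pixels is half the picture's height over the tangent of half this angle, whatever the lens; pixels are square), "cx", "cy" (the principal point, pixels), "distortion" ([k1, k2, p1, p2, k3] as OpenCV has them; the pictures are not rectified), "view" (4x4, takes a point from world to camera coordinates). Camera axes: x right, y down, z forward; pixel columns grow to the right and rows downward; lengths in m; the calibration is good to about 2 mm. A picture is of the moment at which its call begins. camera_model takes no time and is no camera call.
- env.close_job(): hands the job in; it is judged then, once.
Trained networks look in the newest picture that a camera, given by its name, has taken for a name from the list of things; names that differ only in an ending like _2 or _b are one class to them, and where a whole thing is asked for, a point or a joint stands for the part that bears it (a point fixed in the world has none). Each returns a list of dicts, best first, with "p" (0 to 1); they miss things now and then, are a little off and sometimes report something else, mostly with a low value. They report only what shows in the picture. A call takes as long as a camera call. They do not tell look-alikes from the thing itself.
- imaging.masks_of(label, camera): "mask" (480x640 bool, what is visible of it) and "rect" ([centre column, centre row, width, height] in pixels, round what is visible of it).
- imaging.landmark_of(label, camera): "xy" ([column, row] in pixels: a listed point, or the origin of a listed thing).
The state is a dict: "t": time; "joint_positions": joint angles; "qvel": joint speeds; "effort": joint torques, N m; "eef_pos": TCP position; "tool_rot": TCP orientation; "wrist_force": force on the tool from outside, world axes, zero at the start; "wrist_torque": the same for the moment, N m; "gripper_width": opening from 0.0 (shut) to 1.0 (fully open); "grasp_force": force on a finger pad.
Only numpy, scipy, OpenCV 4.12 (cv2) and the standard library are available. Lean on these libraries where they do the work, as an engineer would, in place of code of your own. Each camera call takes 0.05 s, during which the arm holds its last target. There are 200 camera calls.

TASK

Fit the temperature probe to the reaction vessel: pull the white plug out of the slanted port on its lid and park it upright in the hole of the labelled grey block, fully home, then take the probe with the thick black head from the rack and slide its steel stem through the slanted port until its collar sits on the port's rim. Leave the other things on the bench and in the rack where they are.

Things in the scene. Friction and masses are not known exactly. Their poses are not given: they have to be found in the camera images.
- plug: white plastic port plug, loose. Starts seated in the slanted port, sometimes up to 0.1 rad askew. Origin: centre of its collar's underside; z runs along its axis, out of the port towards its head. Below the origin: stem 10 mm dia, 40 mm long with a tapered end. Above: collar 30 mm dia, 5 mm thick, then a cylindrical head 24 mm dia reaching to 45 mm above the origin
- probe: temperature probe, loose: steel stem 10 mm dia, 85 mm long, tapered end; steel collar 30 mm dia, 5 mm thick; thick black cylindrical head 24 mm dia reaching to 70 mm above the origin. Origin: centre of the collar's underside; z along its axis towards the head, stem along -z. Starts upright in one of the three rack holes, its collar on the rack's top
- probe_tip (a point): free end of the probe's stem, 85 mm below its origin
- vessel: fixed reaction vessel: round steel pot 114 mm dia under a square steel lid 124 mm wide whose top is 100 mm above the bench; four small screws (10 mm high) and one black blanking cap (30 mm dia, 16 mm high) on the lid. Origin: centre of its underside on the bench; its -x side carries the slanted port
- port: aluminium guide tube on the lid, leaning 0.52 rad (30 degrees) from vertical, away from the lid's middle, roughly towards the robot. Origin: centre of its mouth at the rim, 135 mm above the bench; z points out along its axis. Bore 13 mm; top 10 mm flare to 22 mm inner, 28 mm outer dia; 46 mm long, open below into the pot. A part is home when its collar sits on the rim: origins coincide
- rack: fixed white plastic rack, 70 mm x 240 mm, top at 105 mm; three 13 mm holes in a row along its y axis at -80, 0 and +80 mm. Origin: centre of its underside. Holds the probe, the stopper and the rod, in any order
- socket: fixed grey plastic parking block for the plug, 70 x 70 x 55 mm, with one 14 mm hole in the middle of its top and a blank paper label strip on top beside the hole. Origin: centre of its underside. The vessel stands between it and the rack, which may be on either side
- socket_mouth (a point): centre of the parking block's hole at its top face, 55 mm above the bench; the hole is vertical and 45 mm deep, with a 4 mm chamfer. The plug is home when its collar lies on the top face, so that its origin is at this point
- stopper: bystander in the rack: flat grey disc head 38 mm dia, 16 mm high, on a 60 mm stem. Origin: underside of the disc
- rod: bystander in the rack: thin steel rod 9 mm dia standing 54 mm above the rack, collar 18 mm dia. Origin: underside of the collar
- beaker: bystander: glass beaker 66 mm dia, 85 mm high, on the bench behind the vessel. Origin: centre of its underside
- jar: bystander: amber jar 60 mm dia, 85 mm high, on the bench behind the vessel. Origin: centre of its underside
- dish: bystander: flat white dish 80 mm dia, 15 mm high, on the bench near the robot. Origin: centre of its underside
- flange: bystander: loose steel flange ring 64 mm dia, 10 mm high, on the bench near the robot. Origin: centre of its underside
There are look-alikes about, which are no part of the job. What is meant by the probe is not orange or red, and is the smaller of those in its own colour.

How it is judged:
At the end, for the whole second after the job is handed in: Plug in the parking block: its origin within 8 mm of the hole mouth, upright within 0.15 rad. Probe through the slanted port: its origin within 8 mm of the port mouth, aligned within 0.2 rad, tip over 70 mm beyond the mouth. Both at rest (distance between plug and socket_mouth below 0.008 m and angle between plug's own z axis and vertical below 0.15 rad and distance between probe and port below 0.008 m and angle between the z axis of probe and the z axis of port, either way round below 0.2 rad and z of probe_tip in the frame of port below -0.07 m and linear speed of each of plug, probe below 0.02 m/s); the robot touches nothing.
It fails at once if a bystander (stopper, rod, beaker, jar, dish or flange) is moved by more than 30 mm (distance of any of stopper, rod, beaker, jar, dish, flange from where it was at the start of the episode above 0.03 m).
It also fails if it takes over 64 s, if anything falls off the work surface, if the arm or the gripper's body presses on something with over 40 N, if the wrist force passes 120 N, or if a joint passes its speed limit or range.

## Working session

There is one attempt and no reset: what is moved stays moved. The work goes in short steps, Python scripts to look and compute and a tool call to move; the robot and the scene stay as the last step left them, time stands still between calls to the robot, and variables do not carry over. Pictures are saved under pics/ and viewed, at most 10 in all, crops included, and the job is handed in when it is done.

Besides the shell and the picture viewer there is one more tool, called after "Call:" as name([rows], argument=value, ...), one row to a line, values as JSON. apply_moves: Moves the arm, as the interface text tells. Its arguments: {"type":"object","properties":{"commands":{"type":"array","items":{"type":"array","items":{"type":"array","items":{"type":"number"}}}},"newtons":{"type":"number"}},"required":["commands"]}

```bash
mkdir -p pics; cat > h.py <<'E'
import numpy as np, cv2
from plant import telemetry, imaging, env
def cam(n):
    m=imaging.camera_model(n); f=240/np.tan(np.radians(m["vfov"])/2)
    K=np.array([[f,0,m["cx"]],[0,f,m["cy"]],[0,0,1]]); return K,np.array(m["distortion"],float),np.array(m["view"])
def proj(n,P):
    K,d,V=cam(n); return cv2.projectPoints(np.atleast_2d(P).astype(float),cv2.Rodrigues(V[:3,:3])[0],V[:3,3],K,d)[0].reshape(-1,2)
def ray(n,px):
    K,d,V=cam(n); u=cv2.undistortPoints(np.array([[px]],float),K,d)[0,0]
    R=V[:3,:3]; return -R.T@V[:3,3], R.T@np.array([u[0],u[1],1.])
def atz(n,px,z):
    o,r=ray(n,px); return o+r*(z-o[2])/r[2]
def tri(a,b):
    (o1,r1),(o2,r2)=ray("top",a),ray("side",b)
    r1=r1/np.linalg.norm(r1);r2=r2/np.linalg.norm(r2)
    s=np.linalg.lstsq(np.c_[r1,-r2],o2-o1,rcond=None)[0]
    p,q=o1+s[0]*r1,o2+s[1]*r2; return (p+q)/2,np.linalg.norm(p-q)
def snap(n,f):
    im=imaging.read_camera(n); cv2.imwrite(f"pics/{f}.png",im[:,:,::-1]); return im
E
python3 - <<'E'
from h import *
np.set_printoptions(precision=4,suppress=True)
for n in ("top","side"):
    snap(n,n+"0"); K,d,V=cam(n); print(n,K[0,0],d,(-V[:3,:3].T@V[:3,3]),V[2,:3])
for l in ["plug","probe","probe_tip","port","socket_mouth","rack","vessel","stopper","rod","socket","dish","flange","beaker","jar"]:
    for n in ("top","side"):
        print(l,n,[(np.round(r["xy"],1).tolist(),round(r["p"],2)) for r in imaging.landmark_of(l,n)[:4]])
print(telemetry.get_obs())
E
```

```text
top 510.2908960124565 [-0.148  0.     0.     0.     0.   ] [0.4658 0.0281 1.1094] [ 0.1292 -0.0196 -0.9914]
side 551.5451037565458 [-0.0758  0.      0.      0.      0.    ] [ 0.5515 -1.0784  0.9048] [ 0.0149  0.812  -0.5835]
plug top [([288.7, 263.6], 0.53)]
plug side [([277.0, 369.2], 0.61), ([308.5, 235.5], 0.58)]
probe top [([438.1, 207.3], 0.84), ([464.2, 290.5], 0.71), ([470.5, 346.5], 0.62), ([470.2, 229.8], 0.58)]
probe side [([232.5, 358.1], 0.92), ([352.8, 342.3], 0.77), ([363.2, 315.7], 0.7), ([287.8, 341.0], 0.62)]
probe_tip top [([423.9, 218.2], 0.79), ([452.5, 232.3], 0.72), ([464.1, 338.8], 0.67), ([448.0, 289.0], 0.56)]
probe_tip side [([347.1, 379.4], 0.72), ([360.7, 356.3], 0.66), ([235.0, 384.2], 0.64), ([308.7, 230.1], 0.51)]
port top [([288.6, 265.9], 0.57)]
port side []
socket_mouth top [([184.6, 276.3], 0.76)]
socket_mouth side [([303.2, 212.1], 0.91)]
rack top [([451.9, 287.1], 0.66)]
rack side [([291.4, 375.4], 0.93)]
vessel top [([298.3, 251.0], 0.8)]
vessel side [([325.5, 275.7], 0.8), ([257.4, 273.2], 0.73), ([309.5, 230.2], 0.26)]
stopper top [([499.2, 297
[... 338 characters left out ...]
69)]
flange side [([256.1, 300.2], 0.81)]
beaker top [([289.4, 329.4], 0.74), ([257.5, 156.1], 0.72)]
beaker side [([405.3, 255.3], 0.58)]
jar top [([387.2, 162.2], 0.77)]
jar side [([414.2, 331.1], 0.85)]
{'t': 1.5, 'joint_positions': array([ 1.0219,  0.1584,  1.597 ,  0.    ,  1.3862, -0.2101]), 'qvel': array([ 0.0006,  0.0004,  0.0002, -0.0007,  0.0012, -0.0012]), 'effort': array([  0.0003, -38.5554, -32.2366,   0.0703,   0.0305,   0.    ]), 'eef_pos': array([0.1911, 0.5423, 0.2286]), 'tool_rot': array([-0.5297, -3.0966, -0.    ]), 'wrist_force': array([-0.0833,  0.0979,  0.1011]), 'wrist_torque': array([-0.0244, -0.031 , -0.0319]), 'grasp_force': 0.0, 'gripper_width': 1.0016868651095892}
```

View pics/top0.png

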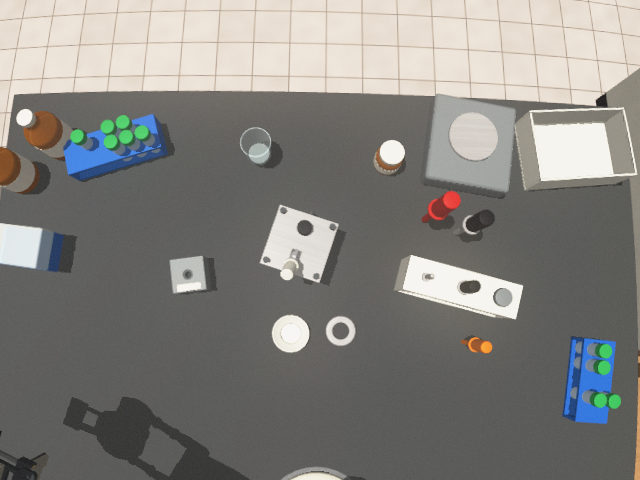

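View pics/side0.png

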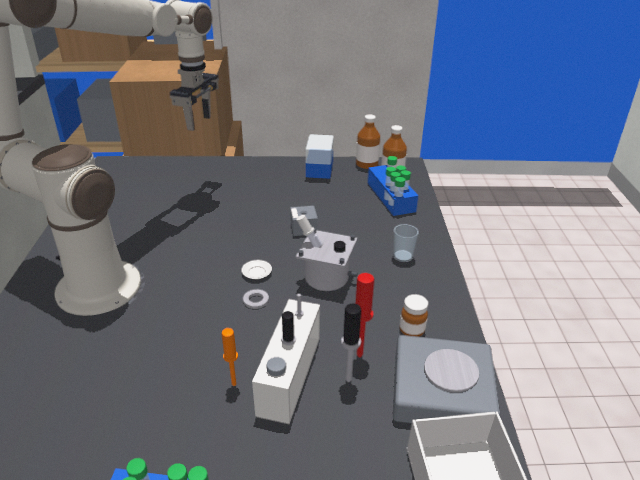

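Candidates for the probe, as top / side pixels:
- black in the rack's middle hole: (470,287) / (288,330)
- larger black, free-standing: (480,222) / (352,325)
- red: (445,207) / (365,300)
- orange: (480,346) / (229,345)

I choose the smaller black one in the rack. Next I'll measure and check it in a crop.

```bash
cat > m.py <<'E'
from h import *
np.set_printoptions(precision=4,suppress=True)
T=cv2.imread("pics/top0.png");S=cv2.imread("pics/side0.png")
imaging.read_camera("top");imaging.read_camera("side")
print("socket",atz("top",(184.6,276.3),.055),atz("side",(303.2,212.1),.055))
print("plugO",atz("top",(288.7,263.6),.135),atz("side",(308.5,235.5),.135))
for l in ["vessel","plug","rack","probe"]:
    for n in ("top","side"):
        for r in imaging.masks_of(l,n)[:4]:
            m=r["mask"].astype(np.uint8); c=max(cv2.findContours(m,0,2)[0],key=cv2.contourArea)
            q=cv2.minAreaRect(c); print(l,n,round(r["p"],2),np.round(r["rect"]),np.round(q[0],1),np.round(q[1],1),round(q[2],1))
            if l=="vessel" and n=="top":
                for p in cv2.boxPoints(q): print("  ",p,atz("top",p,.1))
            if l=="rack" and n=="top":
                for p in cv2.boxPoints(q): print("  ",p,atz("top",p,.105))
def crop(I,x,y,w,h,k): return cv2.resize(I[y:y+h,x:x+w],None,fx=k,fy=k,interpolation=cv2.INTER_CUBIC)
a=crop(T,250,200,100,100,4);b=crop(S,280,195,100,100,4)
c=crop(T,390,245,140,70,2.85);d=crop(S,255,290,100,50,4)
out=np.zeros((600,800,3),np.uint8);out[:400,:400]=a;out[:400,400:]=b
out[400:400+c.shape[0],:c.shape[1]]=c[:200];out[400:600,400:]=d
cv2.imwrite("pics/crop1.png",out)
E
python3 m.py
```

```text
socket [0.5155 0.2788 0.055 ] [0.523  0.2734 0.055 ]
plugO [0.5399 0.0605 0.135 ] [0.5405 0.0384 0.135 ]
vessel top 0.66 [299. 244.  78.  76.] [300.3 242.3] [63.8 65. ] 19.0
   [259.5399 262.6344] [0.5434 0.1195 0.1   ]
   [280.7195 201.2136] [0.668  0.0804 0.1   ]
   [341.0616 222.0213] [ 0.6278 -0.0415  0.1   ]
   [319.882  283.4421] [ 0.5043 -0.0007  0.1   ]
vessel top 0.59 [291. 333.  40.  36.] [290.  333.5] [37. 36.] 90.0
   [272. 315.] [0.4409 0.0924 0.1   ]
   [308. 315.] [0.442  0.0218 0.1   ]
   [308. 352.] [0.37   0.0207 0.1   ]
   [272. 352.] [0.3689 0.0909 0.1   ]
vessel side 0.57 [327. 260.  63.  59.] [326.5 260. ] [58. 61.] 90.0
plug top 0.58 [291. 270.  20.  27.] [288.9 268.1] [15.3 22.6] 32.0
plug side 0.63 [304. 228.  16.  20.] [305.1 224.2] [19.2  9.8] 63.4
rack top 0.86 [458. 286. 132.  61.] [458.2 287.6] [126.2  40.1] 14.7
   [392.1244 290.9275] [ 0.4912 -0.1434  0.105 ]
   [402.3187 252.1891] [ 0.5684 -0.1641  0.105 ]
   [524.342  284.3005] [ 0.5063 -0.4169  0.105 ]
   [514.1477 323.0389] [ 0.4281 -0.3933  0.105 ]
rack side 0.96 [288. 362.  68. 125.] [285.6 359.7] [ 50.  125.2] 19.4
probe top 0.74 [474. 225.  41.  23.] [472.8 223.5] [19.5 43.7] 58.4
probe top 0.69 [444. 206.  44.  32.] [440.2 207.4] [20.6 43.8] 63.4
probe top 0.68 [471. 288.  25.  12.] [469.  286.5] [13. 22.] 90.0
probe top 0.68 [476. 345.  33.  14.] [476.1 344.1] [31.  14.3] 7.1
probe side 0.92 [367. 314.  19.  80.] [364.2 314.1] [17.7 82.1] 1.7
probe side 0.7 [231. 359.  13.  60.] [230.2 356.9] [56.8 14.5] 82.9
probe side 0.63 [352. 342.  19.  75.] [351.5 342. ] [76. 19.] 90.0
```

View pics/crop1.png

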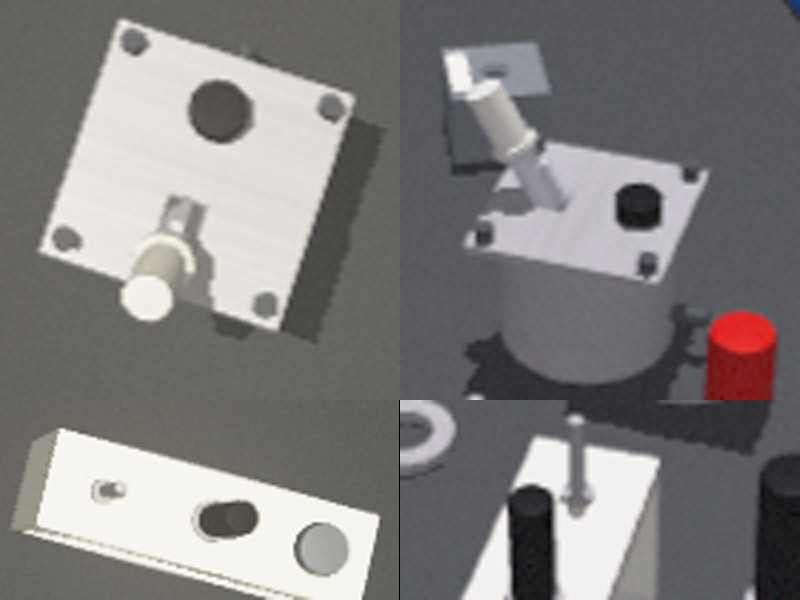

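```bash
cat > m2.py <<'E'
from h import *
from scipy.optimize import least_squares
np.set_printoptions(precision=4,suppress=True)
t=lambda u,v:np.array([250+(u+.5)/4-.5,200+(v+.5)/4-.5]); s=lambda u,v:np.array([280+(u-400+.5)/4-.5,195+(v+.5)/4-.5])
c=lambda u,v:np.array([390+(u+.5)/2.85-.5,245+(v-400+.5)/2.85-.5])
sq=np.array([[1,1],[1,-1],[-1,-1],[-1,1]])*.062
def P(p): a=p[2]; R=np.array([[np.cos(a),-np.sin(a)],[np.sin(a),np.cos(a)]]); return np.c_[sq@R.T+p[:2],np.full(4,.1)]
to=np.array([t(120,18),t(354,95),t(279,330),t(40,250)]); so=np.array([s(708,172),s(660,282),s(465,248)])
for nm,f in (("both",lambda p:np.r_[(proj("top",P(p))-to).ravel(),(proj("side",P(p))[[0,1,2]]-so).ravel()]),("top",lambda p:(proj("top",P(p))-to).ravel())):
    r=least_squares(f,[.58,.04,-.3]); print(nm,r.x,r.fun.reshape(-1,2))
print("headtop",tri(t(147,298),s(486,90)),atz("top",t(147,298),.174),atz("side",s(486,90),.174))
print("collar",tri(t(168,252),s(515,143)),atz("top",t(168,252),.138))
print("rack corners",[atz("top",c(*q),.105) for q in ((60,430),(378,515),(38,525))])
print("probe head",tri(c(238,517),(287.5,314.2)),atz("top",c(238,517),.175))
print("sockethole",tri((187,274),s(495,71)),atz("top",(187,274),.055),atz("side",s(495,71),.055))
for n in("top","side"): print(n,[(np.round(r["xy"],1).tolist(),round(r["p"],2)) for r in imaging.landmark_of("socket_mouth",n)[:2]])
E
python3 m2.py
```

```text
both [ 0.5853  0.0415 -0.2984] [[-0.0071 -0.3692]
 [ 0.1993 -0.681 ]
 [-0.0397 -0.4622]
 [ 0.1836  0.1152]
 [-0.2809 -0.4198]
 [-0.4813  0.2934]
 [-0.9338 -0.5457]]
top [ 0.5846  0.0416 -0.3025] [[ 0.0675 -0.1068]
 [ 0.2019 -0.1799]
 [-0.2827 -0.0264]
 [ 0.0178  0.3063]]
headtop (array([0.5199, 0.0633, 0.1723]), np.float64(0.004618486079739726)) [0.5175 0.0631 0.174 ] [0.5223 0.061  0.174 ]
collar (array([0.5408, 0.0548, 0.1392]), np.float64(0.001440643352439242)) [0.5416 0.0549 0.138 ]
rack corners [array([ 0.5626, -0.1811,  0.105 ]), array([ 0.5048, -0.4124,  0.105 ]), array([ 0.4962, -0.1652,  0.105 ])]
probe head (array([ 0.5015, -0.2856,  0.1723]), np.float64(0.0022943576669448087)) [ 0.5003 -0.2848  0.175 ]
sockethole (array([0.522 , 0.2745, 0.0532]), np.float64(0.002990907134713171)) [0.5204 0.274  0.055 ] [0.5235 0.272  0.055 ]
top [([185.0, 273.2], 0.92), ([296.4, 247.5], 0.36)]
side [([304.0, 213.9], 0.61)]
```

The crop confirms it: the rack's middle hole holds the small black-headed probe (top (470,287)), the rod is at (427,276) and the stopper at (502,297). The plug leans along the vessel's -x. The port mouth is at about (0.542, 0.055, 0.135). I'm reaching for the plug now.

Call:
apply_moves([
  [[11.2,-16.1,0.4,0.26,0],[11.2,-16.1,0.4,0.26,0],[11.2,-16.1,0.4,0.26,0],[11.2,-16.1,0.4,0.26,0],[11.2,-16.1,0.4,0.26,0]],
], newtons=30)

```text
t: 2.6
eef_pos: [0.3346, 0.3355, 0.234]
tool_rot: [0.472, 3.105, 0.001]
wrist_force: [1.6, 0.4, -0.0]
gripper_width: 0.59
grasp_force: 0.0
```

Call:
apply_moves([
  [[6.4,-9.2,0,0,0],[6.4,-9.2,0,0,0],[6.4,-9.2,0,0,0],[6.4,-9.2,0,0,0],[6.4,-9.2,0,0,0]],
])

```text
t: 3.1
eef_pos: [0.4775, 0.13, 0.234]
tool_rot: [0.474, 3.105, 0.0]
wrist_force: [-0.1, -0.6, 0.7]
gripper_width: 0.503
grasp_force: 0.0
```

Call:
apply_moves([
  [[0,0,0,0,0]],
])

```text
t: 3.2
eef_pos: [0.4792, 0.1273, 0.2339]
tool_rot: [0.483, 3.102, -0.002]
wrist_force: [-0.4, -0.3, -0.0]
gripper_width: 0.499
grasp_force: 0.0
```

Call:
apply_moves([
  [[1.58,-2.26,0,0.05,0],[1.58,-2.26,0,0.05,0],[1.58,-2.26,-0.8,0.05,0],[1.58,-2.26,-1.4,0.05,0],[1.58,-2.26,-1.4,0.05,0]],
])

```text
t: 3.7
eef_pos: [0.5219, 0.0648, 0.1889]
tool_rot: [-0.461, -3.102, 0.0]
wrist_force: [-0.9, 0.4, 0.9]
gripper_width: 0.496
grasp_force: 0.0
```

```bash
cat > v.py <<'E'
from h import *
import sys
# usage: v.py name tx ty sx sy [w]
n,tx,ty,sx,sy=sys.argv[1],*map(int,sys.argv[2:6]); w=int(sys.argv[6]) if len(sys.argv)>6 else 100
o=[]
for c,x,y in(("top",tx,ty),("side",sx,sy)):
    I=imaging.read_camera(c)[:,:,::-1].copy()
    x0,y0=max(0,x-w//2),max(0,y-w//2); k=400/w; print(c,x0,y0,"k",k)
    o.append(cv2.resize(I[y0:y0+w,x0:x0+w],(400,400),interpolation=cv2.INTER_CUBIC))
cv2.imwrite(f"pics/{n}.png",np.hstack(o))
s=telemetry.get_obs(); print(s["t"],s["eef_pos"],s["tool_rot"],s["wrist_force"],s["gripper_width"],s["grasp_force"])
E
python3 v.py a1 295 250 315 225
```

```text
top 245 200 k 4.0
side 265 175 k 4.0
3.8 [0.52379642 0.0647054  0.19199199] [-4.61376643e-01 -3.10721431e+00 -2.10944313e-04] [ 0.19997075 -0.00986413  0.48946658] 0.496347743337493 0.0
```

View pics/a1.png

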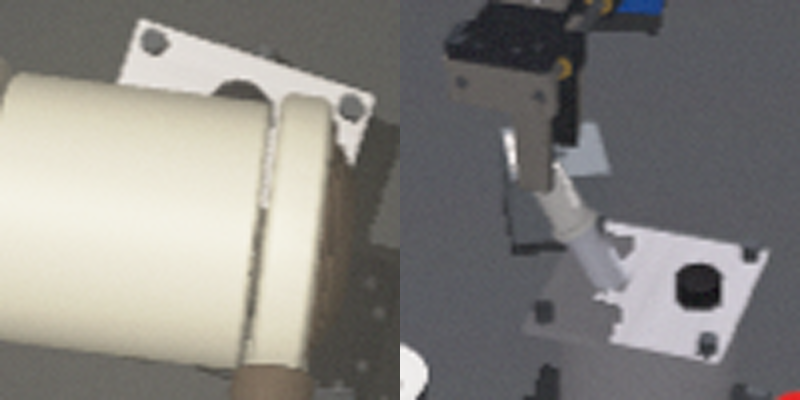

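The side view shows the near finger at (530,160) in the crop, in line with the plug's head. I'll correct a few mm and go down.

Call:
apply_moves([
  [[0.1,-0.17,-0.5,0,0],[0.1,-0.17,-1.13,0,0],[0.1,-0.17,-1.13,0,0],[0.1,-0.17,-1.13,0,0]],
])

```text
t: 4.2
eef_pos: [0.5271, 0.059, 0.1579]
tool_rot: [-0.462, -3.107, 0.0]
wrist_force: [0.9, 0.8, 0.4]
gripper_width: 0.5
grasp_force: 0.0
```

Good; close at high grip.

Call:
apply_moves([
  [[0,0,0,0,-1],[0,0,0,0,-1],[0,0,0,0,-1],[0,0,0,0,-1],[0,0,0,0,-1]],
], newtons=50)

```text
t: 4.7
eef_pos: [0.5276, 0.0593, 0.1586]
tool_rot: [0.462, 3.106, 0.001]
wrist_force: [0.3, 2.5, 3.1]
gripper_width: 0.251
grasp_force: 50.0
```

Call:
apply_moves([
  [[-0.16,0.05,0.29,0,-1],[-0.4,0.12,0.72,0,-1],[-0.64,0.2,1.15,0,-1],[-0.95,0.3,1.73,0,-1],[-0.95,0.3,1.73,0,-1]],
])

```text
t: 5.2
eef_pos: [0.499, 0.068, 0.212]
tool_rot: [0.461, 3.104, -0.001]
wrist_force: [0.9, 0.4, -0.5]
gripper_width: 0.246
grasp_force: 50.0
```

```bash
python3 v.py a2 295 250 310 205 120
```

```text
top 235 190 k 3.3333333333333335
side 250 145 k 3.3333333333333335
5.3 [0.49846649 0.06778669 0.20953803] [ 4.62388875e-01  3.10707106e+00 -7.27188435e-04] [ 0.04924024 -0.06587967 -1.08201894] 0.2497311825825502 49.97114539146423
```

View pics/a2.png

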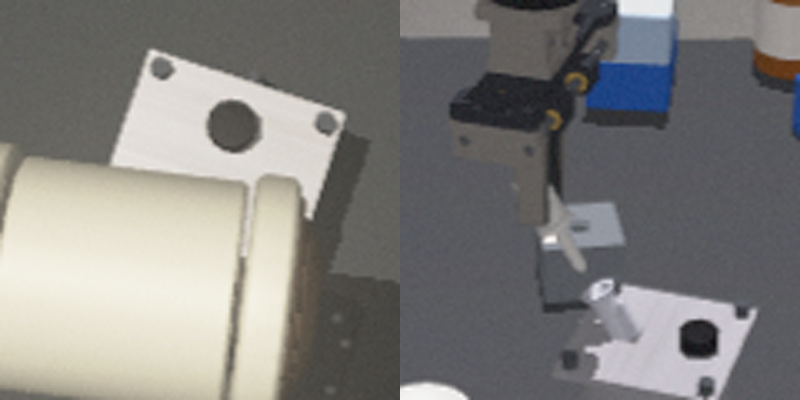

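The plug is out and still tilted 30° in the grip; the bare port rim shows at side px (310,232). I'm carrying it over the socket.

Call:
apply_moves([
  [[-0.39,7.2,0,0,-1],[-0.39,7.2,0,0,-1],[-0.39,7.2,0,0,-1],[-0.39,7.2,0,0,-1],[-0.39,7.2,0,0,-1]],
])

```text
t: 5.8
eef_pos: [0.4855, 0.2874, 0.2081]
tool_rot: [-0.456, -3.106, 0.0]
wrist_force: [0.0, -0.6, -1.3]
gripper_width: 0.252
grasp_force: 50.0
```

Call:
apply_moves([
  [[0,0,-1,0,-1],[0,0,-2,0,-1],[0,0,-2,0,-1]],
])

```text
t: 6.1
eef_pos: [0.4834, 0.2822, 0.144]
tool_rot: [-0.461, -3.098, 0.009]
wrist_force: [-1.6, 0.6, -0.5]
gripper_width: 0.251
grasp_force: 50.0
```

```bash
cat > s.py <<'E'
from h import *
np.set_printoptions(precision=4,suppress=True)
T=cv2.imread("pics/top0.png",0)[250:300,165:212]; 
big=cv2.imread("pics/top0.png")
# socket block top: bright blob; hole: dark blob inside
_,b=cv2.threshold(T,90,255,0); c=max(cv2.findContours(b,0,2)[0],key=cv2.contourArea); q=cv2.minAreaRect(c)
print("block",np.array(q[0])+[165,250],q[1],q[2], atz("top",np.array(q[0])+[165,250],.055))
h=T[14:34,12:32].astype(float); print(h.min(), np.median(h)); w=(h<(h.min()+np.median(h))/2); ys,xs=np.nonzero(w); p=np.array([xs.mean()+177,ys.mean()+264]); print("hole top",p,w.sum(),atz("top",p,.055))
S=cv2.imread("pics/side0.png",0); h=S[206:220,296:311].astype(float);w=(h<(h.min()+np.median(h))/2); ys,xs=np.nonzero(w);p2=np.array([xs.mean()+296,ys.mean()+206]);print("hole side",p2,w.sum(),atz("side",p2,.055),tri(p,p2))
E
python3 s.py; python3 v.py a3 187 274 300 195 120
```

```text
block [188.  274.5] (49.0, 46.0) 90.0 [0.5194 0.2718 0.055 ]
77.0 192.0
hole top [186.9688 273.9219] 64 [0.5206 0.2741 0.055 ]
hole side [302.6    211.7333] 15 [0.5212 0.2754 0.055 ] (array([0.5209, 0.2739, 0.0559]), np.float64(0.0007537672836902467))
top 127 214 k 3.3333333333333335
side 240 135 k 3.3333333333333335
6.2 [0.48654118 0.2831695  0.14905348] [-4.63351393e-01 -3.10528335e+00  2.09658913e-03] [ 0.72224547  0.97001873 -0.09409907] 0.25163192895228476 49.97157096862793
```

View pics/a3.png

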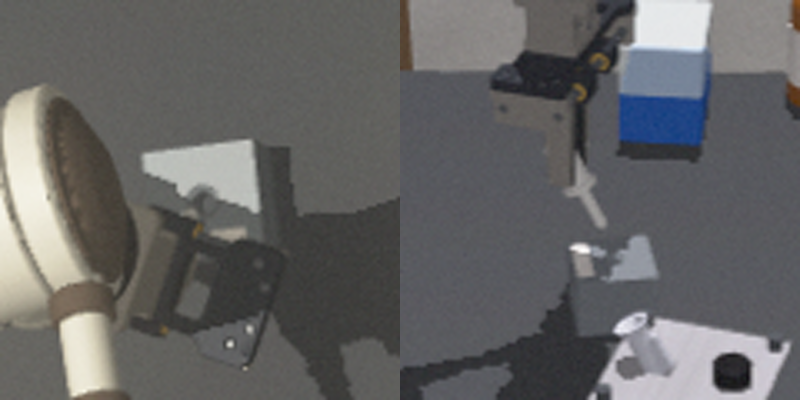

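```bash
python3 -c "
from h import *
d=np.array([-.4775,.1485,.866]);G=np.array([.4865,.2832,.154])
print([proj('side',G-s*d) for s in (.072,.032)])
print(proj('side',[.5209,.2739,.055]))"
```

```text
[array([[302.37331022, 201.37100459]]), array([[295.55791068, 189.71019793]])]
[[302.47930829 212.01257412]]
```

```bash
cat > pm.py <<'E'
from h import *
import sys
imaging.read_camera("side")
for r in imaging.masks_of("plug","side")[:3]:
    ys,xs=np.nonzero(r["mask"]); i=np.argsort(ys)[-6:]
    print(round(r["p"],2),np.round(r["rect"],1),"low end",xs[i],ys[i])
print([(np.round(r["xy"],1),round(r["p"],2)) for r in imaging.landmark_of("plug","side")[:3]])
I=imaging.read_camera("side")
print(I[196:206,293:306].mean(2).astype(int))
print(telemetry.get_obs()["eef_pos"])
E
python3 pm.py
```

```text
[(array([296.9, 193.4]), 0.59)]
[[ 91  92  89  91 112 142 150 149 129  91  90  88  87]
 [ 92  92  89  87  94 120 149 153 138 108  92  90  89]
 [ 89  92  90  91  93 109 142 149 147 128  94  92  88]
 [ 89  91  89  90  92  94 114 145 151 135 103  88  88]
 [ 89  90  92  88  90  89  97 126 149 144 113  89  88]
 [ 89  90  94  90  93  92  90 109 134 131 101  90  90]
 [ 86  92  91  90  90  90  93  93  93  88  91  90  89]
 [ 90  94  90  90  91  87  90  93  93  92  88  91  91]
 [ 89  91  89  91  92  88  90  93  90  90  92  92  90]
 [ 88  90  90  91  92  91  90  92  89  89  88  90  90]]
[0.4880987 0.2840104 0.1515432]
```

Call:
apply_moves([
  [[0.08,0,-0.5,0,-1],[0.08,0,-0.9,0,-1],[0.08,0,-1.2,0,-1],[0.08,0,-1.43,0,-1],[0.08,0,-1.43,0,-1]],
], newtons=12)

```text
t: 6.9
eef_pos: [0.4892, 0.2837, 0.1058]
tool_rot: [-0.462, -3.107, 0.001]
wrist_force: [0.9, -1.1, -1.2]
gripper_width: 0.256
grasp_force: 12.0
```

Call:
apply_moves([
  [[0,0,0,0,-1]],
])

```text
t: 7.0
eef_pos: [0.4891, 0.2839, 0.1067]
tool_rot: [-0.462, -3.107, 0.0]
wrist_force: [-0.1, -0.3, -0.1]
gripper_width: 0.254
grasp_force: 12.0
```

```bash
python3 - <<'E'
from h import *
I=imaging.read_camera("side")
print(I[205:218,293:312].mean(2).astype(int))
print(telemetry.get_obs()["eef_pos"],telemetry.get_obs()["wrist_force"])
E
```

```text
[[134 133 113 120 148 153 139 112  90  92  91  88  88  92  91  91  91 100
  117]
 [103 102 101 108 128 150 154 135 102  86  88  87  86  84  85  85  88 123
  154]
 [139 149 154 153 149 146 152 149 132  95  94  83  87  90  97  98 123 155
  155]
 [112 131 149 147 142 138 147 153 149 144 129  85  82 117 153 153 152 153
  151]
 [145 146 138 104  86  91 126 153 153 135 101  83  90 122 154 154 154 154
  154]
 [148 146 146 127  84  84 110 146 151 149 129  90 115 150 157 154 155 154
  156]
 [147 145 147 132  96  81  92 118 146 154 142 109  90 116 150 153 156 154
  154]
 [147 146 148 138 103  83  85  93 125 151 150 130  95 114 146 154 155 153
  155]
 [148 144 147 138 108  84  78  81 110 145 145 130  98 121 148 154 154 154
  153]
 [144 146 144 142 128  82  82  81  83 102 116 105 115 142 153 155 153 155
  156]
 [144 146 146 142 127  88  82  81  85  80  90 123 155 155 154 154 155 155
  153]
 [126 142 143 145 135 106  85  83  84  82 118 154 154 155 154 153 152 154
  154]
 [121 139 138 140 129 105  79  84  83  81 116 153 154 152 154 155 154 154
  152]]
[0.48907876 0.28394215 0.10681758] [-0.82388545  0.19541407 -1.01509771]
```

Call:
apply_moves([
  [[0.18,-0.05,0.07,0,-1],[0.36,-0.11,0.13,0,-1],[0.54,-0.16,0.17,0,-1],[0.72,-0.22,0.2,0,-1],[0.9,-0.28,0.22,0,-1]],
], newtons=5)

```text
t: 7.55
eef_pos: [0.5168, 0.2754, 0.1136]
tool_rot: [0.463, 3.107, 0.0]
wrist_force: [-0.7, 1.0, -0.1]
gripper_width: 0.255
grasp_force: 5.0
```

Call:
apply_moves([
  [[0.16,-0.05,0,0,-1],[0.16,-0.05,-0.15,0,-1],[0.16,-0.05,-0.15,0,-1]],
])

```text
t: 7.85
eef_pos: [0.5208, 0.2737, 0.1079]
tool_rot: [-0.463, -3.106, 0.001]
wrist_force: [-0.7, -0.2, -1.2]
gripper_width: 0.258
grasp_force: 5.0
```

```bash
python3 v.py a4 187 274 300 195 80
```

```text
top 147 234 k 5.0
side 260 155 k 5.0
7.95 [0.52074934 0.27396752 0.10842536] [-4.62271755e-01 -3.10693806e+00  7.04178887e-04] [-0.67305133 -0.4889797  -0.16970746] 0.25600607388617436 4.99999925494194
```

View pics/a4.png

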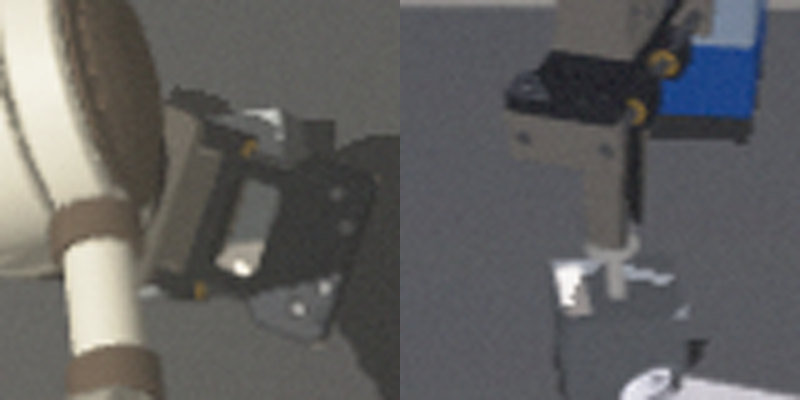

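The stem now stands nearly vertical in the hole. Pushing down.

Call:
apply_moves([
  [[0,0,-0.25,0,-1],[0,0,-0.5,0,-1],[0,0,-0.75,0,-1],[0,0,-0.9,0,-1],[0,0,-0.9,0,-1]],
], newtons=10)

```text
t: 8.45
eef_pos: [0.5221, 0.274, 0.0823]
tool_rot: [0.462, 3.105, 0.0]
wrist_force: [2.7, -1.0, 2.3]
gripper_width: 0.255
grasp_force: 10.0
```

Call:
apply_moves([
  [[0,0,-0.06,0,-1],[0,0,0,0,0.1],[0,0,0,0,0.1],[0,0,0,0,0.1],[0,0,0,0,0.1]],
])

```text
t: 8.95
eef_pos: [0.5205, 0.2741, 0.0814]
tool_rot: [-0.462, -3.106, 0.001]
wrist_force: [0.6, 0.0, 0.6]
gripper_width: 0.545
grasp_force: 0.0
```

Call:
apply_moves([
  [[0,0,1,0,0.1],[0,0,2.3,0,0.1],[0,0,4,0,0.1],[0,0,5,0,0.1],[0,0,5,0,0.1]],
])

```text
t: 9.45
eef_pos: [0.5239, 0.2751, 0.2381]
tool_rot: [0.461, 3.098, 0.007]
wrist_force: [0.5, 0.6, 0.2]
gripper_width: 0.551
grasp_force: 0.0
```

```bash
python3 v.py a5 200 274 305 215 60
```

```text
top 170 244 k 6.666666666666667
side 275 185 k 6.666666666666667
9.55 [0.52112335 0.27417346 0.2320672 ] [4.62270791e-01 3.10666209e+00 6.20330753e-04] [ 0.10784657 -0.74656737 -0.42232946] 0.5475564727651439 0.0
```

View pics/a5.png

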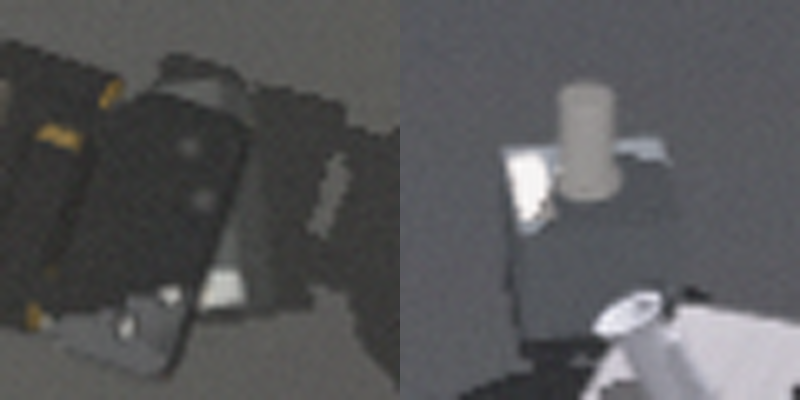

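The plug is upright with its collar on the block; the port rim is at side px (309.5,232). Going to the rack probe.

Call:
apply_moves([
  [[-0.2,-1.6,0.2,0,0.1],[-0.2,-3.2,0.2,0,0.1],[-0.3,-4.8,0.2,0,0.1],[-0.3,-6.4,0.2,0,0.1],[-0.4,-8,0.2,0,0.1]],
])

```text
t: 10.05
eef_pos: [0.5074, 0.0326, 0.2353]
tool_rot: [-0.461, -3.103, -0.0]
wrist_force: [0.7, -0.4, -0.4]
gripper_width: 0.549
grasp_force: 0.0
```

Call:
apply_moves([
  [[-0.1,-1.6,0,0,0.1],[-0.1,-3.2,0,0,0.1],[-0.2,-4.8,0,0,0.1],[-0.2,-6.4,0,0,0.1],[-0.3,-8,0,0,0.1]],
])

```text
t: 10.55
eef_pos: [0.4986, -0.2071, 0.2353]
tool_rot: [-0.462, -3.104, -0.003]
wrist_force: [1.3, 0.1, 0.1]
gripper_width: 0.548
grasp_force: 0.0
```

Call:
apply_moves([
  [[0.06,-1.3,0,0,0.1],[0.06,-2.6,0,0,0.1],[0.06,-2.6,-0.5,0,0.1],[0.06,-2.6,-1,0,0.1],[0.06,-2.6,-1,0,0.1]],
])

```text
t: 11.05
eef_pos: [0.4998, -0.2811, 0.203]
tool_rot: [-0.46, -3.1, -0.008]
wrist_force: [-0.8, 0.3, -0.2]
gripper_width: 0.552
grasp_force: 0.0
```

```bash
cat > c.py <<'E'
from h import *
np.set_printoptions(precision=4,suppress=True)
T=imaging.read_camera("top")[:,:,::-1];S=imaging.read_camera("side")[:,:,::-1]
cr=lambda I,x,y,w:cv2.resize(I[y:y+w,x:x+w],(400,400),interpolation=cv2.INTER_CUBIC)
a=cr(T,270,240,50);b=cr(S,285,210,50)
out=np.hstack([a,b]); c=np.hstack([cr(S,250,290,70)[100:300],cr(T,430,250,80)[100:300]])
cv2.imwrite("pics/a6.png",np.vstack([out,c]))
s=telemetry.get_obs();print(s["t"],s["eef_pos"])
print(proj("side",[.542,.0548,.135]),proj("top",[.542,.0548,.135]))
for n in("top","side"): print(n,[(np.round(r["xy"],1).tolist(),round(r["p"],2)) for r in imaging.landmark_of("port",n)[:2]])
G=s["eef_pos"]; print("tcp side px",proj("side",G),proj("side",[.5005,-.286,.175]))
E
python3 c.py
```

```text
11.15 [ 0.5014 -0.282   0.2064]
[[309.1512 231.7507]] [[291.6983 262.5451]]
top [([288.5, 265.3], 0.68)]
side []
tcp side px [[286.4597 299.7697]] [[286.3317 313.3408]]
```

View pics/a6.png

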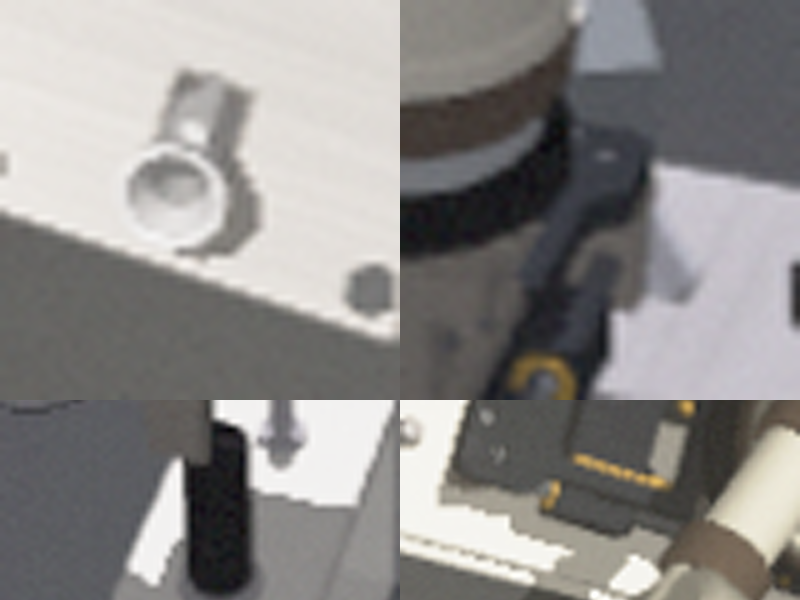

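Port rim seen in the top view at (291.6,264.3), about 2 mm off my earlier estimate. The fingers straddle the black head. Descending to grasp.

Call:
apply_moves([
  [[0.02,-0.12,-0.8,0,0.1],[0.02,-0.12,-1.6,0,0.1],[0.02,-0.12,-2.38,0,0.1],[0.02,-0.12,-2.38,0,0.1],[0.02,-0.12,-2.38,0,-0.2]],
])

```text
t: 11.75
eef_pos: [0.5028, -0.2873, 0.1374]
tool_rot: [0.461, 3.107, -0.001]
wrist_force: [-0.1, -0.7, 0.2]
gripper_width: 0.481
grasp_force: 0.0
```

Call:
apply_moves([
  [[0,0,0,0,-1],[0,0,0,0,-1],[0,0,0,0,-1],[0,0,0,0,-1],[0,0,0,0,-1]],
], newtons=30)

```text
t: 12.25
eef_pos: [0.5032, -0.2881, 0.138]
tool_rot: [0.462, 3.105, -0.002]
wrist_force: [0.1, 0.2, 6.4]
gripper_width: 0.256
grasp_force: 30.0
```

```bash
python3 -c "
from h import *
print(telemetry.get_obs()['eef_pos'],tri((291.6,264.3),(309.5,231.95)),atz('top',(291.6,264.3),.135),atz('side',(309.5,231.95),.135))"
```

```text
[ 0.50318059 -0.28805203  0.13801294] (array([0.54079238, 0.05507641, 0.13397716]), np.float64(0.004160685120852396)) [0.53863349 0.05492078 0.135     ] [0.54287269 0.05392759 0.135     ]
```

Call:
apply_moves([
  [[0,0,0.8,0,-1],[0,0,1.8,0,-1],[0,0,3,0,-1],[0,0,4.2,0,-1],[0,0,5.3,0,-1]],
])

```text
t: 12.75
eef_pos: [0.5022, -0.2874, 0.2968]
tool_rot: [-0.463, -3.107, 0.0]
wrist_force: [0.8, 0.2, -1.1]
gripper_width: 0.257
grasp_force: 30.0
```

Call:
apply_moves([
  [[0.1,1,0.2,0,-1],[0.3,2.5,0.2,0,-1],[0.5,4.1,0.2,0,-1],[0.7,5.7,0.2,0,-1],[0.9,7.3,0.2,0,-1]],
])

```text
t: 13.25
eef_pos: [0.5291, -0.0667, 0.3011]
tool_rot: [-0.463, -3.107, -0.0]
wrist_force: [0.3, -0.2, -0.1]
gripper_width: 0.26
grasp_force: 30.0
```

Call:
apply_moves([
  [[0.2,1.5,0,0,-1],[0.4,3,0,0,-1],[0.5,4,0,0,-1],[0.5,4,-0.4,0,-1],[0.5,4,-0.4,0,-1]],
])

```text
t: 13.75
eef_pos: [0.5432, 0.0517, 0.2871]
tool_rot: [-0.46, -3.104, 0.001]
wrist_force: [0.2, 0.6, -2.8]
gripper_width: 0.257
grasp_force: 30.0
```

```bash
python3 v.py a7 292 250 305 205 100; python3 -c "
from h import *
p=telemetry.get_obs()['eef_pos'];print(p,'pred tip',proj('side',p-[0,0,.118]),proj('side',p-[0,0,.033]))
print(proj('side',[.5408,.055,.135]))"
```

```text
top 242 200 k 4.0
side 255 155 k 4.0
13.85 [0.54395815 0.05050586 0.28865799] [-4.63933518e-01 -3.10535268e+00  8.97709144e-04] [ 0.08571032 -0.17336056 -1.0163743 ] 0.2555421249458658 29.998790323734283
[0.54395815 0.05050586 0.28865799] pred tip [[309.93731468 220.64818398]] [[309.96500354 190.31576361]]
[[308.66847682 231.70307336]]
```

View pics/a7.png

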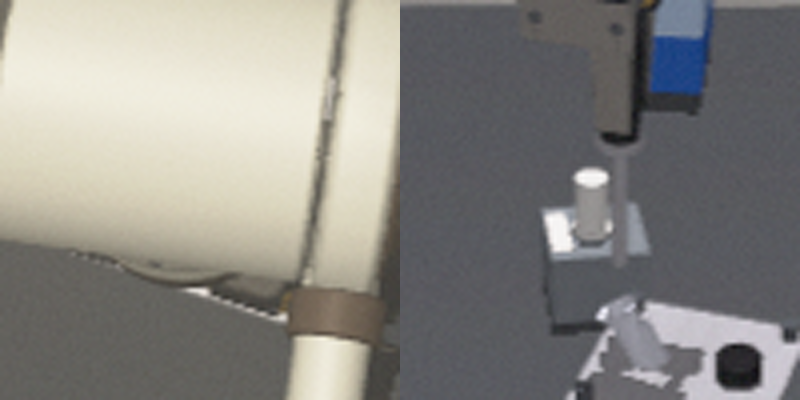

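Image budget is used up, so from here I check numerically. The probe stem is vertical over the port, with its tip at side px (310,221.5). Lowering into the flare at low grip.

Call:
apply_moves([
  [[0,0.12,-0.5,0,-1],[0,0.12,-1,0,-1],[0,0.12,-1.2,0,-1],[0,0.12,-1.2,0,-1]],
], newtons=15)

```text
t: 14.25
eef_pos: [0.5433, 0.0549, 0.2514]
tool_rot: [-0.463, -3.104, 0.0]
wrist_force: [0.9, 0.4, -2.2]
gripper_width: 0.256
grasp_force: 15.0
```

Call:
apply_moves([
  [[0,0,-0.1,0,-1],[0,0,-0.2,0,-1],[0,0,-0.3,0,-1],[0,0,-0.3,0,-1]],
])

```text
t: 14.65
eef_pos: [0.5443, 0.0551, 0.2442]
tool_rot: [-0.462, -3.107, 0.0]
wrist_force: [-0.4, -1.3, -0.1]
gripper_width: 0.258
grasp_force: 15.0
```

```bash
cat > st.py <<'E'
from h import *
np.set_printoptions(precision=4,suppress=True,linewidth=150)
import sys
I=imaging.read_camera("side").mean(2).astype(int)
y,x,hh,w=map(int,sys.argv[1:5]); print(I[y:y+hh,x:x+w])
s=telemetry.get_obs();print(s["t"],s["eef_pos"],s["wrist_force"],s["wrist_torque"])
p=s["eef_pos"];print(proj("side",p-[0,0,.118])[0],proj("side",p-[0,0,.033])[0])
E
python3 st.py 198 302 42 17
```

```text
[[240 229 152  91  91  92  95  92  95  90  72  43  33  70  89  88  88]
 [241 230 154  93  93  92  93  93  94  93  72  38  39  72  92  89  91]
 [239 227 154  91  90  92  91  92  96  90  71  40  42  72  90  93  93]
 [213 207 169  90  93  90  93  93  93  89  71  41  37  70  91  88  91]
 [146 142 119  89  90  90  91  92  94  85  69  33  44  71  90  92  88]
 [147 148 134  88  38  58  61  73  83  81  68  37  50  82  97  90  90]
 [149 142 125  89  37  27  33  21  33  40  37  37  66  96 100  92  92]
 [149 138 114  97  79  47  43  38  37  36  46  59  85 103  97  90  91]
 [148 140 119 108 107 101  84  71  73  75  86 107 105 101  92  92  93]
 [147 146 139 117 110 110 109 109 109 109 112 110 109  98  93  89  90]
 [147 148 144 138 123 115 111 111 111 110 112 124 122  95  93  91  90]
 [149 145 145 140 141 139 123 107 110 114 130 154 145 110  91  93  92]
 [149 147 144 138 164 188 147 106 111 112 131 156 144 116  92  91  91]
 [147 149 142 138 179 210 141 112 112 112 131 154 152 135  94  93  93]
 [146 150 145 138 182 202 117 111 112 112 132 153 156 140 101  89  90]
 [141 139 142 146 137 129 121 111 1
[... 1302 characters left out ...]
61 203 204]
 [ 90  90 107 133 143 146 127 111 116 130 143 125  99  89 157 201 201]
 [ 84  89 151 186 138 141 130 119 133 142 140 132 121 155 204 202 203]
 [ 87  96 117 126 130 133 142 145 142 144 144 137 157 195 203 199 207]
 [ 65  65  74 102 128 131 138 142 147 147 144 141 160 204 211 196 202]
 [ 47  54  53  54  92 123 135 142 148 149 146 144 145 144 159 189 192]
 [ 59  60  61  69 126 155 125 139 145 149 147 145 144 142 150 173 164]
 [ 91  92  95 127 172 167 118 130 141 147 148 146 144 144 144 162 174]
 [ 91  90 106 162 172 106 108 121 140 145 147 148 145 143 141 151 168]]
14.7 [0.5444 0.0551 0.2444] [ 0.1903  0.3564 -0.1561] [ 0.0059  0.0489 -0.0309]
[310.106  234.5249] [310.1369 205.3667]
```

Call:
apply_moves([
  [[0,0,-0.08,0,-1],[-0.2,0.06,-0.1,0,-1],[-0.4,0.12,-0.11,0,-1],[-0.6,0.19,-0.14,0,-1],[-0.8,0.25,-0.18,0,-1]],
], newtons=6)

```text
t: 15.2
eef_pos: [0.5201, 0.0627, 0.2395]
tool_rot: [0.462, 3.106, -0.0]
wrist_force: [0.4, -0.1, -0.3]
gripper_width: 0.26
grasp_force: 6.0
```

```bash
python3 st.py 205 295 30 22
```

```text
[[ 91  93  97  91  61  39  34  32  38  42  57  77  99 104 105 105 114 113 108  90  90  87]
 [103 102 102 103  99  81  61  69  71  83 101 105 109 111 137 155 153 154 141 117  90  90]
 [162 159 139 104 106 109 106 108 108 111 110 110 116 136 155 153 154 153 149 123  90  89]
 [213 176 149 126 110 112 116 114 110 110 111 113 135 155 155 155 154 153 151 136  92  89]
 [239 205 158 150 137 131 129 117 109 111 113 127 151 157 153 154 156 151 154 143 113  89]
 [243 233 170 178 152 143 145 132 109 111 109 150 189 169 151 153 152 154 153 144 118  92]
 [243 235 197 188 137 141 148 133 106 111 112 157 195 164 154 151 154 153 152 152 135  95]
 [243 238 185 120 139 140 147 137 111 110 112 129 150 144 153 153 154 156 155 154 141 101]
 [243 236 173 119 136 141 140 130 113 109 113 114 129 148 153 153 154 152 154 154 147 114]
 [243 243 230 137 113 131 139 133 115 111 113 109 126 154 154 155 154 154 155 153 149 124]
 [242 243 231 160 133  84  94  98  98 106 113 111 129 153 155 152 154 153 156 153 154 137]
 [241 242 236 190 137 101  99 100 100 110 113 114 126 149 154 153 153 155 150 154 152 143]
 [227 22
[... 1048 characters left out ...]
14 106 110 125 124 120 100  96  92]
 [ 89  87  86  89  86  90  90  87  87  90  89  96 112 115 122 168 207 204 175  99  90  94]
 [ 88  87  87  90  89  89  89  89  88  87  85  94 107 116 116 134 145 135 117  89  80 126]
 [ 87  86  88  89  89  88  88  87  86  87 108 124 113 112 111 133 153 137 126  83  90 160]
 [ 88  87  89  86  87  85  85  87  86  88 165 200 125 114 113 120 140 146 127  97  90 159]
 [ 88  88  88  88  85  88  88  89  88 104 129 148 146 113 125 130 139 140 133 117 148 199]
 [ 88  86  87  89  87  85  87  84  91 106 126 129 132 134 145 140 144 142 139 142 168 194]]
15.25 [0.5193 0.0631 0.2392] [1.3532 0.1362 0.5649] [-0.0722 -0.2351  0.0272]
[300.1166 234.4017] [299.78   205.4415]
```

Call:
apply_moves([
  [[-0.2,0.05,-0.05,0,-1],[-0.41,0.11,-0.12,0,-1],[-0.62,0.17,-0.21,0,-1],[-0.83,0.23,-0.32,0,-1],[-1.04,0.28,-0.45,0,-1]],
])

```text
t: 15.75
eef_pos: [0.4885, 0.0714, 0.2251]
tool_rot: [-0.462, -3.107, -0.001]
wrist_force: [1.0, 0.9, 0.3]
gripper_width: 0.258
grasp_force: 6.0
```

```bash
python3 st.py 207 287 30 28
```

```text
[[ 90  88  78  43  28  29  29  38  46  73 100 109 107 119 138 145 148 146 140 135 144 153 152 153 153 151 149 124]
 [ 93  90  86  76  50  47  59  70  90 110 114 112 119 137 147 147 146 144 139 136 145 152 152 151 154 152 154 136]
 [ 93  93  91 101  96  95 103 111 109 111 113 115 135 144 147 145 146 145 137 141 152 155 155 154 154 154 154 144]
 [ 91  90  88  94 106 112 121 129 124 115 113 115 124 142 144 149 146 142 140 164 192 167 155 152 153 152 155 144]
 [ 90  94  90  88 113 156 193 210 178 109 113 113 117 134 146 146 145 143 139 178 210 165 152 155 154 153 154 155]
 [ 90  92  89  86 133 221 243 243 228 118 116 114 117 125 143 149 145 142 136 182 209 144 151 154 154 154 155 152]
 [ 90  92  88  83 123 218 244 243 236 176 112 114 112 113 129 137 140 143 146 137 134 149 152 153 153 155 156 155]
 [ 90  91  89  81 101 204 243 243 242 228 132 116 116 115 129 144 142 136 133 112 124 153 154 154 153 152 153 154]
 [ 88  90  88  82  91 192 241 243 242 234 176 115 117 115 106  96  96  89  90 122 156 153 153 153 154 153 152 152]
 [ 91  92  87  82  91 143 219 241 241 242 230 146 111 117 105  96
[... 1770 characters left out ...]
 88]
 [ 92  90  88  94  79  59  80  86  88  87  86  89  89  89  88  87  86 104 158 173 113 120 137 164 195 193 136 106]
 [ 92  91  92  92  82  64  79  89  86  89  89  87  88  88  88  88  87 151 213 191 119 132 158 186 177 143 152 134]
 [ 92  93  92  89  91  84  76  89  87  86  90  89  84  84  85  86  90 108 128 146 164 182 179 144 142 150 162 177]
 [ 89  92  91  90  89  84  72  81  84  85  80  74  77  71  67  68  64  82 131 153 133 137 143 144 146 147 160 176]
 [ 92  90  93  95  91  80  54  54  53  51  48  53  50  49  53  51  48  45  54  81 118 134 140 147 147 151 159 168]]
15.8 [0.4873 0.0717 0.2241] [ 0.0306  2.7168 -0.6152] [ 0.3622 -0.2219  0.0704]
[287.6325 237.3253] [286.8445 208.8024]
```

Stem is now ~30° tilted with its tip in the flare. Sliding it along the port axis with a small +y correction.

Call:
apply_moves([
  [[0.02,0.06,0,0,-1],[0.11,0.03,-0.17,0,-1],[0.21,0,-0.35,0,-1],[0.32,-0.03,-0.54,0,-1],[0.32,-0.03,-0.54,0,-1]],
], newtons=12)

```text
t: 16.3
eef_pos: [0.4985, 0.0698, 0.2079]
tool_rot: [-0.463, -3.105, 0.0]
wrist_force: [-0.2, 0.5, -2.1]
gripper_width: 0.254
grasp_force: 12.0
```

```bash
python3 st.py 214 293 22 24
```

```text
[[233 134  35  34  41  44  58  86 106 113 112 125 134 114 123 154 155 155 152 153 156 158 152 125]
 [231 163  80  71  79  94 106 114 112 107  94  89  89 122 155 154 156 155 154 154 154 154 154 133]
 [188 174 104 106 108 113 113 112 115 106  93  94 125 152 154 154 152 153 155 155 152 153 152 142]
 [213 220 116 113 114 122 119 111 112 112 113 131 154 155 152 154 153 153 152 151 152 148 149 141]
 [151 153 147 143 144 151 135 104 112 116 117 137 144 149 147 146 146 144 144 132 126 117 118 118]
 [139 145 144 144 142 130 120 100 108 114 110 105 100 100  95  87  90  91  88  86  88  89  89  90]
 [ 94  95  87  85  90  89  85  87  99 112 118 108  91  89  87  90  91  87  88  85  84  86  89  89]
 [ 81  87  89  89  89  86  88  87  91 108 114 115 101  86  87  88  86  91  87  87  86  87  90  87]
 [ 83  88  88  88  88  87  85  88  89 101 112 115 111 101  87  88  89  87  87  90  87  88  86  88]
 [ 81  86  88  87  88  87  90  85  84  96 108 116 116 106  89  89  90  88  87  88  90  87  87  90]
 [ 83  90  90  88  88  88  87  86  88  90  99 114 118 114 101  91  89  88  89  89  87  88  87  86]
 [ 83  90  
[... 499 characters left out ...]
86  88  91  91  88  89  90  89  87  90  97 112 119 132 143 143 164 174 103  77 128]
 [ 80  88  87  88  89  88  86  88  88  84  89  91  94 103 110 112 124 140 151 180 180  88  92 159]
 [ 78  88  88  87  89  87  89  86  87  92  87  92 113 135 120 114 125 150 183 192 133 107  88 158]
 [ 77  86  88  89  89  88  89  89  87  88  89 103 130 138 143 140 154 183 175 145 148 137 153 202]
 [ 78  90  87  87  89  87  87  88  85  84  88 105 123 126 149 185 178 141 144 149 162 178 194 203]
 [ 71  84  81  82  79  74  76  73  69  67  68  71 102 128 133 137 142 142 145 150 165 177 204 214]]
16.35 [0.4986 0.0699 0.2085] [-0.3688 -0.1764 -1.7386] [ 0.0011 -0.0027 -0.0035]
[292.19   242.7738] [291.5689 214.6079]
```

Call:
apply_moves([
  [[0.1,-0.03,-0.18,0,-1],[0.2,-0.06,-0.36,0,-1],[0.3,-0.09,-0.54,0,-1],[0.4,-0.12,-0.72,0,-1],[0.4,-0.12,-0.72,0,-1]],
])

```text
t: 16.85
eef_pos: [0.5107, 0.0664, 0.1867]
tool_rot: [-0.463, -3.106, 0.0]
wrist_force: [-0.7, -0.8, -1.5]
gripper_width: 0.262
grasp_force: 12.0
```

Call:
apply_moves([
  [[0.1,-0.03,-0.18,0,-1],[0.2,-0.06,-0.36,0,-1],[0.3,-0.09,-0.54,0,-1],[0.38,-0.12,-0.69,0,-1],[0.38,-0.12,-0.69,0,-1]],
])

```text
t: 17.35
eef_pos: [0.5219, 0.0628, 0.1658]
tool_rot: [-0.462, -3.106, 0.0]
wrist_force: [-1.4, 0.5, -4.7]
gripper_width: 0.253
grasp_force: 12.0
```

```bash
python3 st.py 216 293 22 24
```

```text
[[201 196  93  89  91  93  93  90  96  89  70  38  28  24  48 111 153 154 153 154 153 152 154 144]
 [214 218  91  91  92  93  96  96  94  92  70  37  29  30  42 107 150 154 152 150 151 152 148 143]
 [152 135  92  92  92  92  93  92  93  92  69  37  30  34  24  96 143 146 140 131 125 116 116 115]
 [137 129  96  92  91  93  92  95  97  89  71  42  33  29  31  40  70  88  87  89  85  86  88  85]
 [ 97  98  91  92  93  94  94  94  94  94  68  33  30  32  27  21  57  84  85  87  87  89  88  89]
 [ 81  89  93  91  94  93  97  94  94  91  71  36  29  26  25  24  43  67  86  87  87  88  88  87]
 [ 80  87  91  93  90  92  93  94  93  88  71  37  27  22  28  29  31  57  86  88  85  87  86  89]
 [ 81  88  90  93  93  90  93  93  94  87  66  31  29  25  21  28  27  44  68  89  88  88  91  85]
 [ 83  89  89  93  93  90  92  93  92  89  67  27  30  30  29  23  25  30  60  85  88  89  86  86]
 [ 84  86  86  93  89  94  91  94  95  88  67  31  35  31  24  24  26  25  38  70  89  86  87  89]
 [ 82  87  89  91  91  93  89  90  93  88  66  38  29  28  27  24  18  28  35  72  96  89  86  87]
 [ 85  87  
[... 498 characters left out ...]
 88  86  87  88  88  91  89  92 102 101 106 110 116 114 114 126 143 126  97  77 101]
 [ 79  86  88  88  89  92  85  90  88  88  88  97 107 108 117 118 119 130 141 139 134 115  96 106]
 [ 71  85  88  86  87  85  86  86  83  86  86 103 117 121 129 142 147 141 144 139 142 127 111 110]
 [ 71  85  84  86  83  77  78  72  69  68  67  76 102 127 132 136 140 145 147 144 141 136 128 127]
 [ 53  57  48  52  52  52  51  49  51  51  51  53  54  84 117 135 141 146 148 148 143 142 136 137]
 [ 53  50  55  51  51  52  54  58  57  59  58  61  63  95 124 136 141 146 148 147 144 141 141 141]]
17.4 [0.5219 0.0628 0.1661] [-2.1093 -0.0141 -4.8642] [ 0.2314  0.5282 -0.0404]
[301.4036 257.7599] [301.1164 230.5193]
```

Call:
apply_moves([
  [[0.03,-0.01,-0.06,0,-1],[0.06,-0.02,-0.12,0,-1],[0.08,-0.02,-0.15,0,-1],[0.08,-0.02,-0.15,0,-1]],
])

```text
t: 17.8
eef_pos: [0.5241, 0.0624, 0.1641]
tool_rot: [-0.462, -3.106, 0.001]
wrist_force: [-9.8, 1.7, 8.2]
gripper_width: 0.259
grasp_force: 12.0
```

```bash
python3 st.py 226 299 10 18; python3 -c "
from h import *
for n in('side','top'):
    imaging.read_camera(n);print(n,[(np.round(r['xy'],1).tolist(),round(r['p'],2)) for r in imaging.landmark_of('probe',n)])
    print(proj(n,[.5408,.055,.135]))"
```

```text
[[ 92  90  93  93  90  67  34  28  30  29  25  21  24  61  89  92  88  88]
 [ 92  93  94  97  93  67  31  30  23  31  25  24  33  59  91  96  85  85]
 [ 92  93  94  92  90  69  33  34  30  25  29  26  30  60  95  97  72  79]
 [ 90  91  88  93  87  61  29  32  31  31  29  31  47  79 104  96  76  87]
 [ 86  84  85  85  78  64  23  20  23  27  43  59  87 103 107  92  81 128]
 [ 89  90  87  88  93  84  53  47  50  60  88 106 110 110 106  88  89 153]
 [ 88  86  87  89  91  95  95  85  93 101 109 114 113 119 118  98  78 100]
 [ 83  89  86  86  90  95 104 107 110 112 119 123 131 139 135 114  94 108]
 [ 85  85  84  85  89 100 112 113 117 121 135 142 142 141 139 128 113 109]
 [ 75  72  66  68  66  75 103 130 134 138 141 144 144 143 141 133 129 124]]
17.85 [0.5241 0.0624 0.1641] [-9.6403  1.4553  7.9238] [ 0.2325  1.8537 -0.077 ]
[302.2693 258.4981] [302.0132 231.3004]
side [([232.5, 355.8], 0.72), ([351.3, 340.2], 0.66), ([361.7, 316.4], 0.64), ([311.5, 229.7], 0.56)]
[[308.66847682 231.70307336]]
top [([471.4, 228.1], 0.9), ([472.2, 343.6], 0.79), ([437.5, 207.1], 0.58), ([335.6, 328.9], 0.41)]
[[291.58120328 263.16913408]]
```

Contact at the expected depth, so the collar is on the rim. Release and lift clear.

Call:
apply_moves([
  [[-0.04,0.01,0.02,0,-1],[-0.04,0.01,0.02,0,0.2],[-0.04,0.01,0.02,0,0.2],[-0.04,0.01,0.02,0,0.2],[-0.04,0.01,0.02,0,0.2]],
])

```text
t: 18.55
eef_pos: [0.5239, 0.0624, 0.1635]
tool_rot: [0.463, 3.106, -0.0]
wrist_force: [0.1, 1.3, 0.2]
gripper_width: 0.581
grasp_force: 0.0
```

Call:
apply_moves([
  [[-0.2,0.06,0.8,0,0.2],[-0.4,0.12,2,0,0.2],[-1.5,0.12,3.5,0,0.2],[-3,0.1,4,0,0.2],[-4.5,0.1,4,0,0.2]],
])

```text
t: 19.05
eef_pos: [0.389, 0.0653, 0.2867]
tool_rot: [0.461, 3.101, -0.0]
wrist_force: [-1.9, 0.5, 0.1]
gripper_width: 0.597
grasp_force: 0.0
```

```bash
python3 st.py 205 293 32 24; python3 - <<'E'
from h import *
np.set_printoptions(precision=4,suppress=True,linewidth=170)
M=np.array([.5408,.055,.135]);d=np.array([-.4775,.1485,.866])
for n in('side','top'):
    imaging.read_camera(n);print(n,[(np.round(r['xy'],1).tolist(),round(r['p'],2)) for r in imaging.landmark_of('probe',n)])
    print(proj(n,[M,M+.005*d,M+.07*d]))
    print("plug",[(np.round(r['xy'],1).tolist(),round(r['p'],2)) for r in imaging.landmark_of('plug',n)],proj(n,[.5209,.2739,.055]))
E
```

```text
[[ 90  90  89  90  92 103 129 141 143 146 147 144 139 124 104 100  99 108 113 112 108  91  90  85]
 [ 99  97  91  98 107 116 127 141 147 146 143 142 137 132 139 150 152 152 154 152 144 111  89  89]
 [136 129 101 130 149 148 138 142 144 146 146 144 136 134 142 152 154 154 152 155 149 124  86  87]
 [ 76  36  36  63 112 142 135 144 142 148 145 145 138 135 143 154 152 153 152 153 151 133  92  89]
 [ 38  34  36  30  62 108 140 142 145 144 146 144 137 138 150 155 152 152 153 154 152 141 110  90]
 [ 35  36  31  29  32 102 150 143 144 147 145 142 138 162 192 168 152 154 153 153 152 147 113  91]
 [ 37  30  40  36  27  52 103 140 143 147 146 140 138 178 212 161 153 153 152 153 153 153 133  92]
 [ 29  27  32  28  37  30  61 108 140 143 145 143 138 179 206 141 153 152 153 152 153 153 141 104]
 [ 25  27  34  37  30  30  36  71 117 136 135 141 144 135 134 148 152 152 155 154 152 153 143 111]
 [ 30  33  34  32  35  31  34  45 100 140 141 138 130 112 127 154 152 153 153 152 151 151 149 125]
 [ 22  25  26  32  22  31  29  37  50  77  92  93  88 120 153 154 154 153 152 151 153 154 153 136]
 [ 28  32  
[... 1971 characters left out ...]
 55  59  51  50  50  46  52  48  48  50  51  52  58  89 126 140 139 145 147 149 162 166 167 168]]
19.1 [0.3816 0.0664 0.2841] [-1.0228  1.7866 -1.1511] [ 0.095   0.0416 -0.0142]
[244.1743 218.3861] [241.7609 188.3244]
side [([233.6, 354.2], 0.69), ([353.3, 343.3], 0.67), ([360.9, 316.5], 0.59), ([309.7, 232.7], 0.51), ([275.0, 369.6], 0.51)]
[[308.6685 231.7031]
 [307.7069 230.0851]
 [294.9591 208.6342]]
plug [([303.9, 214.3], 0.64)] [[302.4793 212.0126]]
top [([440.4, 205.4], 0.93), ([471.9, 226.6], 0.81), ([291.4, 269.8], 0.74), ([469.9, 344.5], 0.63), ([186.2, 276.4], 0.34)]
[[291.5812 263.1691]
 [291.1069 264.2379]
 [284.5131 279.1011]]
plug [([187.4, 275.7], 0.56)] [[187.0532 273.7558]]
```

```bash
cat > hd.py <<'E'
from h import *
np.set_printoptions(precision=4,suppress=True,linewidth=170)
M=np.array([.5408,.055,.135]);d=np.array([-.4775,.1485,.866])
for n,seed,b in(('side',(300,222),(280,190,325,245)),('top',(288,275),(265,250,310,310))):
    I=imaging.read_camera(n).max(2); m=(I<62).astype(np.uint8); x0,y0,x1,y1=b
    mm=np.zeros_like(m);mm[y0:y1,x0:x1]=m[y0:y1,x0:x1]
    k,L,S,C=cv2.connectedComponentsWithStats(mm,connectivity=4); l=L[seed[1],seed[0]]
    print(n,"label",l,S[l],C[l])
    if l:
        c=cv2.findContours((L==l).astype(np.uint8),0,2)[0][0];r=cv2.minAreaRect(c);print(r)
        ys,xs=np.nonzero(L==l); print("ends",cv2.boxPoints(r).tolist())
    print("pred s=5,37.5,70:",proj(n,[M+s*d for s in(.005,.0375,.07)]).tolist())
s=telemetry.get_obs();print(s["t"])
E
python3 hd.py
```

```text
side label 1 [289 208  21  25 236] [298.8941 219.7119]
((298.9053955078125, 219.56756591796875), (25.9232234954834, 9.416058540344238), 54.46232223510742)
ends [[287.54052734375, 211.75674438476562], [295.20269775390625, 206.28378295898438], [310.270263671875, 227.37838745117188], [302.60809326171875, 232.85134887695312]]
pred s=5,37.5,70: [[307.70693046214814, 230.08514310303468], [301.39084990105755, 219.4572157174796], [294.9591192658438, 208.6341903811824]]
top label 0 [     0      0    640    480 307097] [319.5109 239.4878]
pred s=5,37.5,70: [[291.1068984971424, 264.2379297000748], [287.9127453962398, 271.43678869346616], [284.5130652521536, 279.1011093892514]]
19.5
```

Call:
apply_moves([
  [[0,1.6,0,0,0.2],[0,3.2,0,0,0.2],[0,4.8,0,0,0.2],[0,6.4,0,0,0.2],[0,8,0,0,0.2]],
])

```text
t: 20.0
eef_pos: [0.3887, 0.308, 0.2826]
tool_rot: [-0.462, -3.107, 0.001]
wrist_force: [0.1, -0.3, 0.5]
gripper_width: 0.601
grasp_force: 0.0
```

```bash
cat > ft.py <<'E'
from h import *
from scipy.optimize import minimize
np.set_printoptions(precision=4,suppress=True,linewidth=170)
M=np.array([.5408,.055,.135]);h=np.array([-.955,.297,0]);z=np.array([0,0,1.]);l=np.cross(z,h)
masks={}
for n,seed,b in(('side',(300,222),(280,190,325,245)),('top',(287,274),(265,255,310,300))):
    I=imaging.read_camera(n).max(2); m=(I<75).astype(np.uint8); x0,y0,x1,y1=b
    mm=np.zeros_like(m);mm[y0:y1,x0:x1]=m[y0:y1,x0:x1]
    k,L,S,C=cv2.connectedComponentsWithStats(mm,connectivity=4); i=L[seed[1],seed[0]]
    if i==0: print(n,"no seed");print(I[255:300:2,272:306:2]);continue
    print(n,S[i],C[i]); masks[n]=(L==i)
def sil(n,O,a,b):
    d=np.sin(a)*np.cos(b)*h+np.sin(a)*np.sin(b)*l+np.cos(a)*z; u=np.cross(d,l);u/=np.linalg.norm(u);v=np.cross(d,u)
    t=np.linspace(0,2*np.pi,24); P=np.vstack([O+s*d+.012*(np.cos(t)[:,None]*u+np.sin(t)[:,None]*v) for s in(.005,.07)])
    p=proj(n,P); H=cv2.convexHull(p.astype(np.float32)); I=np.zeros((480,640),np.float32)
    big=np.zeros((480,640),np.uint8); cv2.fillConvexPoly(big,np.round((H)*16).astype(np.int32),255,cv2.LINE_AA,4); return big/255.
def cost(p,ns):
    O=M+(p[0]*h+p[1]*l+p[2]*z)/1000; return sum(np.abs(sil(n,O,p[3]/50,p[4]/50)-masks[n]).sum() for n in ns)
for ns in (["side"],list(masks)):
    best=min((minimize(cost,x0,args=(ns,),method="Nelder-Mead",options=dict(initial_simplex=np.array(x0)+np.vstack([np.zeros(5),np.diag([4,4 if len(ns)>1 else 0.01,4,4,4 if len(ns)>1 else .01])]),maxiter=600)) for x0 in ([0.,0,0,26,0],[5.,0,5,30,0],[2.,0,8,30,0])),key=lambda r:r.fun)
    print(ns,"h,l,z mm",best.x[:3],"tilt,az rad",best.x[3:]/50,best.fun)
print(telemetry.get_obs()["t"])
E
python3 ft.py
```

```text
side [289 208  21  25 253] [298.9763 219.8577]
top [277 264  19  26 303] [285.8746 276.6403]
['side'] h,l,z mm [3.1547 0.0031 0.6793] tilt,az rad [0.6461 0.0003] 60.57254901960784
['side', 'top'] h,l,z mm [ 9.3949 -3.2637 -1.8888] tilt,az rad [0.4935 0.1034] 135.85098039215686
20.1
```

```bash
python3 - <<'E'
from h import *
I=imaging.read_camera("top").max(2)
print(I[256:296,274:302])
E
```

```text
[[231 231 232 ... 144 195 225]
 [233 233 230 ... 149 207 225]
 [233 232 231 ... 166 221 225]
 ...
 [103  98 100 ... 100 102 105]
 [101 101  99 ... 100 102 102]
 [100 100 100 ...  98 100  99]]
```

```bash
python3 - <<'E'
from h import *
import sys
np.set_printoptions(threshold=sys.maxsize,linewidth=200)
I=imaging.read_camera("top").max(2)
print(I[257:294,274:302])
E
```

```text
[[233 232 231 230 230 231 230 231 231 231 230 229 229 228 220 179 168 169 180 210 227 213 127 126 129 149 204 226]
 [233 231 231 232 231 229 231 230 229 230 232 232 229 222 216 227 229 224 200 164 172 171 138 132 124 167 221 225]
 [231 231 229 231 230 232 232 232 231 229 229 230 231 235 227 203 165 174 189 217 223 161 137 129 119 175 226 225]
 [233 232 231 231 230 230 231 231 230 231 231 222 198 187 175 173 157 155 152 156 196 220 171 121 121 133 194 230]
 [233 232 232 232 230 228 229 229 230 230 220 188 186 190 190 194 192 191 179 158 145 193 218 170 124 127 184 227]
 [232 232 232 231 232 231 231 231 229 217 189 198 191 193 183 157 157 170 190 185 177 155 195 206 121 127 135 188]
 [232 231 231 232 232 232 231 231 224 198 186 194 172 115  90  80  82  94 128 170 186 172 167 189 162 130 132 181]
 [233 233 232 232 231 231 231 230 229 216 173 117  87  68  62  63  65  65  74 104 154 186 168 155 167 130 127 134]
 [233 233 233 232 231 232 231 230 223 197 164  70  65  65  63  66  67  62  62  66  97 154 179 149 126 130 129 127]
 [233 232 233 232 233 232 232 232 224 185 108  63  64  66  66  63
[... 2455 characters left out ...]
 100 100]
 [101 100 100 100  95  67  65  65  61  66  63  69  63  70  86 100 101 100 101 101 101 100 102 102  96 100 100 103]
 [ 99 101  99 102 100  95  76  59  64  63  67  65  74  88 103 101 103 101 102 102 101 100 100  97 101 103 102 102]
 [ 99 100 101  99  99 101  99  98  89  84  78  86 102  98  98  99  98 100 100 103 104 101 101  97 103 103 101 103]
 [102 101  98 101  99  99  99 102 100 100 100  99 100 103 101 101 102 102 101 102 102 101 103 101 100 102 100 101]
 [100  98  99 101 101  97 101  97 102  99  99 100 101  99  97 101 101  98  98  99 100 102 100  98 102 102 102 100]
 [102 100 101 101 100 101 102  98 102  98 102 101 100 101  98 100 102 100 101 102 100 102 104 101 100 101 101  99]]
```

```bash
sed -e "s/^M=.*;h=/MM={'top':np.array([.5386,.0549,.135]),'side':np.array([.5429,.0539,.135])};h=/" -e "s/I<75/I<80/" -e "s/O=M+(p\[0\]\*h+p\[1\]\*l+p\[2\]\*z)\/1000; return sum(np.abs(sil(n,O,/dO=(p[0]*h+p[1]*l+p[2]*z)\/1000; return sum(np.abs(sil(n,MM[n]+dO,/" ft.py > ft2.py; python3 ft2.py
```

```text
side [289 208  21  25 263] [298.9544 219.9125]
top [277 264  19  26 313] [285.9169 276.7508]
['side'] h,l,z mm [4.5084 0.0082 0.4457] tilt,az rad [0.6646 0.0001] 55.58823529411765
['side', 'top'] h,l,z mm [ 8.9235 -2.8135 -4.1047] tilt,az rad [0.4911 0.0982] 126.32941176470588
20.3
```

```bash
cat > ax.py <<'E'
from h import *
from scipy.optimize import least_squares
np.set_printoptions(precision=4,suppress=True,linewidth=170)
MM={'top':np.array([.5386,.0549,.135]),'side':np.array([.5429,.0539,.135])};h=np.array([-.955,.297,0]);z=np.array([0,0,1.]);l=np.cross(z,h);d0=.5*h+.866*z
B={'side':((300,222),(280,190,325,245)),'top':((287,274),(265,255,310,300))}
def hull(n,O,d):
    u=np.cross(d,l);u/=np.linalg.norm(u);v=np.cross(d,u);t=np.linspace(0,2*np.pi,40)
    p=proj(n,np.vstack([O+s*d+.012*(np.cos(t)[:,None]*u+np.sin(t)[:,None]*v) for s in(.005,.07)]))
    I=np.zeros((480*8,640*8//1),np.uint8); cv2.fillConvexPoly(I,np.round(cv2.convexHull(((p+.5)*8).astype(np.float32))).astype(np.int32),1); return mom(I,8)
def mom(I,k=1):
    m=cv2.moments(I,True); a=m['m00']; c=np.array([m['m10'],m['m01']])/a
    return np.r_[(c+.5)/k-.5, np.array([m['mu20'],m['mu11'],m['mu02']])/a/k/k, a/k/k]
obs={}
for n,(seed,b) in B.items():
    I=imaging.read_camera(n).max(2); m=(I<80).astype(np.uint8); x0,y0,x1,y1=b
    mm=np.zeros_like(m);mm[y0:y1,x0:x1]=m[y0:y1,x0:x1]
    L=cv2.connectedComponents(mm,connectivity=4)[1]; obs[n]=mom((L==L[seed[1],seed[0]]).astype(np.uint8))
ang=lambda q:.5*np.arctan2(2*q[3],q[2]-q[4])
def pred(n,p):
    d=d0+p[3]*(.866*h-.5*z)+p[4]*l; d/=np.linalg.norm(d); return hull(n,MM[n]+(p[0]*h+p[1]*l+p[2]*d0)/1000,d)
def f(p):
    r=[]
    for n in obs:
        q=pred(n,p); r+=list(q[:2]-obs[n][:2])+[8*(((ang(q)-ang(obs[n]))+np.pi/2)%np.pi-np.pi/2)]
    return np.array(r)
for n in obs: print(n,"obs",obs[n],"home",pred(n,np.zeros(5)),ang(obs[n]),ang(pred(n,np.zeros(5))))
r=least_squares(f,np.zeros(5),diff_step=.05,x_scale=[1,1,1,.05,.05]); r=least_squares(f,r.x+[.5,.5,.5,.02,.02],diff_step=.02)
print("h,l,along-axis mm",r.x[:3],"tilt h,l rad",r.x[3:],r.fun)
d=d0+r.x[3]*(.866*h-.5*z)+r.x[4]*l;print("origin off",np.linalg.norm(r.x[0]*h+r.x[2]*d0+r.x[1]*l))
E
python3 ax.py
```

```text
side obs [298.9774 219.9434  25.2901  22.8214  39.5402 265.    ] home [302.2732 219.704   22.3306  24.4826  49.2479 271.2656] 0.9367087393893667 1.036713726720997
top obs [285.8631 276.7229  18.6596 -15.9265  48.0411 314.    ] home [287.7829 273.1536  20.0567 -15.6134  48.6341 335.1875] -1.1579277194887805 -1.1559611500088025
h,l,along-axis mm [1.4066 0.0579 1.1982] tilt h,l rad [ 0.1791 -0.0295] [ 0.56    0.014  -0.3398  0.1747  0.1502  0.1468]
origin off 2.2591731375178434
```

```bash
python3 -c "
from plant import env
print(env.close_job())"
```

```text
the job is handed in; nothing more can be done
None
```

I've handed the job in: the plug is upright and home in the grey block, and the small black-headed probe is through the slanted port with its collar on the rim, about 2 mm from home by my camera fit. The job interface did not return a verdict. The one close call is the probe's tilt: my fits put it 0.12–0.18 rad off the port axis (limit 0.2), though the bore's play should allow only about 0.085.

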